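Latch the service cover of a bench power supply

TASK

The service cover of the power supply is standing ajar. Set your fingertips in the slot of its round quarter-turn fastener, press the cover fully shut with them and, keeping it down, turn the fastener clockwise (seen from above) as far as it goes so that the cover stays locked, then take your hand away. Do not lift the cover, and leave the things around it where they are.

Things in the scene. Friction and masses are not known exactly. Their poses are not given: they have to be found in the camera images.
- case: Grey metal bench power supply, 300 (x) x 260 (y) x 122 mm high, fixed. Origin: centre of its underside, on the bench; z up; its x axis points from the front panel (display and dials, robot's side) to the rear. Its top: a hinged service cover over the front 212 mm, then a level deck 88 mm deep at the same 122 mm height.
- cover (a joint): Opening angle of the service cover, rad; 0 = fully shut, top level and 122 mm above the bench; grows as its front edge rises. A spring in its rear hinge holds it ajar (0.07 to 0.17 rad, front edge 15 to 36 mm up). It takes about 3 to 7 N on the fastener to push it shut and keep it there; let go unlocked, it springs ajar again.
- latch (a joint): Angle of the quarter-turn fastener, rad: 0 = fully open, slot along the cover's front edge; 1.571 = locked, at its stop, slot square to the front edge. Grows clockwise seen from above. Light friction (0.1 N m); stays where left. Its cam runs under a lip inside the case only while the cover is pressed shut; turned with the cover ajar, it passes over the lip and keeps the cover from shutting.
- turn_disc: The fastener's round steel turning disc, 92 mm across, set in a thin dark ring in the front half of the cover. Across it runs a closed slot 76 long, 34 wide, 12 mm deep with a dark floor, room for shut fingertips. Origin: centre of the slot's floor, on the turning axis; x along the slot, y across it, z up out of the disc, square to the cover. At latch 1.571 its x is the case's x, at 0 the case's y.
- multimeter: Black handheld multimeter, 75 x 150 x 34 mm, lying on the deck behind the cover; origin at the centre of its underside. To be left alone.
- solder_spool: Grey spool of solder standing on end on the bench beside the case, 64 mm across and 50 mm high; origin at the centre of its underside. To be left alone.
- parts_dish: Round steel parts dish on the bench beside the case, 90 mm across and 28 mm high; origin at the centre of its underside. To be left alone.
- screwdriver: Screwdriver lying on the bench on the left of the case, about 200 mm long; origin on its underside. To be left alone.
- cover_hinge (a point): Middle of the cover's hinge line, at [60, 0, 122] mm in the case's frame; the hinge runs along the case's y axis. The cover is an aluminium panel 210 (front to rear) x 258 x 12 mm in front of it. With the cover shut, turn_disc's origin lies at [-90, 0, 112] mm in the case's frame, and the disc's top 12 mm higher, 2 mm above the cover.

How it is judged:
By the outcome, as a careful person would: the job done as asked, in the order asked, and still so for the second after the job is handed in, with the robot touching nothing.
It also fails if it takes over 42 s, if anything falls off the work surface, if the arm or the gripper's body presses on something with over 40 N, if the wrist force passes 120 N, or if a joint passes its speed limit or range.

ROBOT

A 6-joint arm with a two-finger parallel gripper is mounted at the origin on the work surface. World frame = base frame: x ahead of the robot, y to its left, z up, the work surface at z = 0. Lengths are in m, angles in rad, forces in N, time in s.
With the tool pointing down it reaches from about 0.25 to 0.725 m from the base axis. Payload 4 kg.
Tool frame: the origin (TCP) lies on the centre line of the jaws, within the pads' length; the fingertips stand 17 mm ahead of it and the grasp point (between the pads) lies 2 mm behind it; z points along the fingers, y is the line along which they close (so a half turn about z gives the same grasp; the last joint's range is limited). The gripper opens to 85 mm and grips with 20 to 120 N. Pads are 22 mm wide; open, the fingers measure 114 mm over their backs; the gripper's body (76 mm by 85 mm) begins 54 mm behind the grasp point. The pads swing forward as they close: fully open they stand 13 mm farther back than shut.
Start: joints at [-1.122, 0.241, 0.005, 1.335, 0, 1.571], TCP at [0.217, -0.45, 0.248] pointing down, gripper open.
Joint ranges: [-2.72, 2.72], [-1.05, 1.87], [-1.09, 1.28], [-1.99, 2.15], [-1.42, 1.44], [-3.14, 3.14]. Speed limits (rad/s): [2.79, 2.79, 3.14, 3.14, 3.14, 3.14].

INTERFACE

Orientations are given as a unit quaternion [x, y, z, w].
In Python, from workcell import get_obs, imaging, order gives the robot as it stands.
- The arm moves only by the tool apply_moves, never from a script. Its argument "targets" is a list that holds one entry, the list of rows, each a list of 5 numbers: the shift along the world's x, y, z in units of 40 mm (1.0 is 40 mm), then the turn about the world's z in degrees, then the gripper command: -1 is shut, 1 is fully open, values between are in proportion. In form: [[[dx, dy, dz, turn, fingers], ...]]. A call has 1 to 8 rows; each row shifts and turns the commanded pose from where the row before left it; what a row does not reach is not made up. A row lasts 1/12 s, in which the tool goes at most 41.7 mm and 7.16 degrees, less where a joint would pass 70% of its speed; a pose out of reach is approached as far as the arm can. A call is refused whole if a number of a shift passes 1 or a number of a turn 7.16, either way. A call with a gripper value outside its range is refused whole. The fingers move at their own pace and stop on an object; the grip force is fixed at half the most. Time passes only in rows, so rows that do not move let the fingers close. It gives the time, the measured TCP pose, the force, the opening and the grip force at its end, in the units of the state.
- get_obs(): the state, without advancing time (a new reading comes with each control period).
- imaging.camera(name): name is "side" or "top" or "wrist"; returns (picture, depth): 400x640x3 uint8, blue, green, red; 400x640 float32, m along the optical axis (not along the pixel's ray), 0 where there is no reading.
- imaging.get_calibration(name): a dict with "camera_matrix" (3x3 intrinsics, pixels), "eye" and "rotation" of the camera in the world; the wrist camera has in their place "hand_eye" (4x4, takes a point from camera to tool coordinates, whose origin is the TCP and whose axes are the flange's). Camera axes: x right, y down, z forward; pixel columns grow to the right and rows downward; lengths in m; the calibration is good to about 2 mm. The wrist camera is an equidistant fisheye: a pixel r from the principal point sees the ray r / f radians off the axis. A picture is of the moment at which its call begins: read the wrist's pose just before it. get_calibration takes no time and is no camera call.
- order.job_done(): hands the job in; it is judged then, once.
The state is a dict: "clock": time; "joint_pos": joint angles; "joint_vel": joint speeds; "tau": joint torques, N m; "eef_pos": TCP position; "tool_rot": TCP orientation; "ft_force": force on the tool from outside, world axes, zero at the start; "ft_torque": the same for the moment, N m; "grip_width": finger opening in m; "grasp_force": force on a finger pad.
Only numpy, scipy, OpenCV 4.12 (cv2) and the standard library are available. Lean on these libraries where they do the work, as an engineer would, in place of code of your own. Each camera call takes 0.05 s, during which the arm holds its last target. There are 200 camera calls.

## Working session

There is one attempt and no reset: what is moved stays moved. The work goes in short steps, Python scripts to look and compute and a tool call to move; the robot and the scene stay as the last step left them, time stands still between calls to the robot, and variables do not carry over. Pictures are saved under pics/ and viewed, at most 10 in all, crops included, and the job is handed in when it is done.

Besides the shell and the picture viewer there is one more tool, called after "Call:" as a command line: name --argument value ..., lists and objects as JSON in quotes. apply_moves: Moves the arm, as the interface text tells. Its arguments: {"type":"object","properties":{"targets":{"type":"array","items":{"type":"array","items":{"type":"array","items":{"type":"number"}}}}},"required":["targets"]}

```bash
mkdir -p pics; ls; cat > h.py <<'E'
import numpy as np, cv2
from workcell import get_obs, imaging, order
def cloud(name):
    img,d=imaging.camera(name); c=imaging.get_calibration(name)
    K=np.array(c["camera_matrix"]); v,u=np.mgrid[0:400,0:640]
    p=np.stack([(u-K[0,2])/K[0,0]*d,(v-K[1,2])/K[1,1]*d,d],-1)
    return img,d,p@np.array(c["rotation"]).T+np.array(c["eye"])
E
python3 - <<'E'
from h import *
o=get_obs();print({k:np.round(v,3) for k,v in o.items()})
for n in("top","side"):
    img,d,p=cloud(n);cv2.imwrite(f"pics/{n}1.png",img);np.savez(f"{n}1.npz",img=img,d=d,p=p)
    c=imaging.get_calibration(n);print(n,c)
print(imaging.get_calibration("wrist"))
E
```

```text
pics
{'clock': np.float64(0.0), 'joint_pos': array([-1.122,  0.241,  0.004,  1.335,  0.   ,  1.571]), 'joint_vel': array([-0.   , -0.   , -0.   ,  0.003, -0.   ,  0.001]), 'tau': array([-3.0000e-03, -3.7232e+01,  2.5241e+01,  1.7000e-02, -0.0000e+00,
        0.0000e+00]), 'eef_pos': array([ 0.217, -0.45 ,  0.247]), 'tool_rot': array([ 0.975,  0.223, -0.   , -0.001]), 'ft_force': array([ 0.041,  0.456, -0.262]), 'ft_torque': array([-0.037,  0.028,  0.03 ]), 'grasp_force': np.float64(0.0), 'grip_width': np.float64(0.085)}Traceback (most recent call last):
  File "<stdin>", line 4, in <module>
  File "h.py", line 7, in cloud
    return img,d,p@np.array(c["rotation"]).T+np.array(c["eye"])
                 ~^~~~~~~~~~~~~~~~~~~~~~~~~~
ValueError: matmul: Input operand 1 has a mismatch in its core dimension 0, with gufunc signature (n?,k),(k,m?)->(n?,m?) (size 4 is different from 3)
```

Rotation is a quaternion.

```bash
sed -i 's/p@np.array(c\["rotation"\]).T/p@R.from_quat(c["rotation"]).as_matrix().T/; 1a from scipy.spatial.transform import Rotation as R' h.py
python3 - <<'E'
from h import *
for n in("top","side"):
    img,d,p=cloud(n);cv2.imwrite(f"pics/{n}1.png",img);np.savez(f"{n}1.npz",img=img,d=d,p=p)
    c=imaging.get_calibration(n);print(n,c)
    print(p[200,320],p[300,100])
print(imaging.get_calibration("wrist"))
E
```

```text
top {'camera_matrix': array([[384.88264572,   0.        , 318.66953736],
       [  0.        , 384.88264572, 198.02976447],
       [  0.        ,   0.        ,   1.        ]]), 'eye': array([0.40078077, 0.05564347, 1.05432697]), 'rotation': array([-0.64936211,  0.75130956, -0.08702033,  0.07931116])}
[0.61685426 0.02662818 0.12674347] [0.46126252 0.64005348 0.0011549 ]
side {'camera_matrix': array([[378.3733999 ,   0.        , 312.49700209],
       [  0.        , 378.3733999 , 204.25200371],
       [  0.        ,   0.        ,   1.        ]]), 'eye': array([ 0.65836669, -0.46361851,  0.68649169]), 'rotation': array([ 0.93283467,  0.03081883, -0.00546616, -0.35894262])}
[0.64833174 0.05507919 0.12529306] [ 0.22438176 -0.1283769  -0.00164316]
{'camera_matrix': array([[309.70691629,   0.        , 317.58588756],
       [  0.        , 309.70691629, 196.78897904],
       [  0.        ,   0.        ,   1.        ]]), 'hand_eye': array([[-6.89851915e-04, -9.63239272e-01, -2.68644056e-01,
         6.90007838e-02],
       [ 9.99999762e-01, -6.68285921e-04, -1.71723533e-04,
        -5.34105982e-04],
       [-1.41201903e-05, -2.68644111e-01,  9.63239504e-01,
        -1.24771318e-01],
       [ 0.00000000e+00,  0.00000000e+00,  0.00000000e+00,
         1.00000000e+00]])}
```

View pics/top1.png

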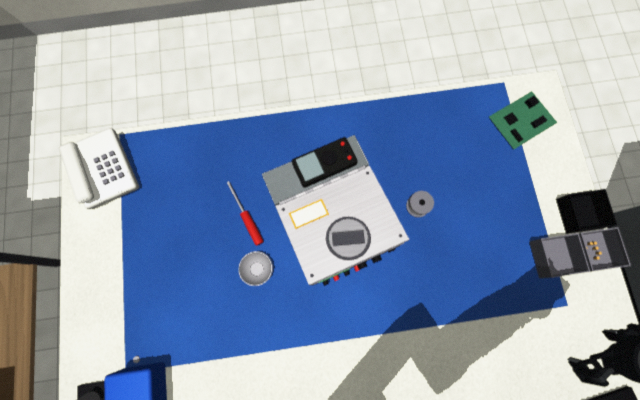

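View pics/side1.png

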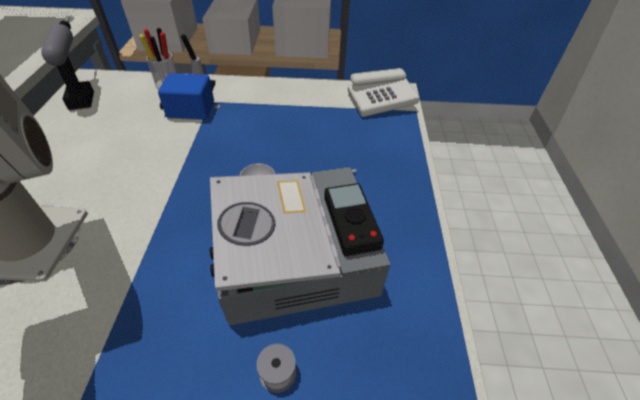

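The top view shows the case, with the cover's disc at about (348,238) and its slot running nearly level. The spool is at (421,203), the dish at (256,268) and the screwdriver around (245,215). In the side view the disc is at (246,223), and the cover is ajar with its front edge on the left. Next I'll measure the cover and the slot.

```bash
python3 - <<'E'
from h import *
for n,(u,v) in (("top",(348,238)),("side",(246,223))):
    z=np.load(n+"1.npz");img,p=z["img"],z["p"];g=cv2.cvtColor(img,cv2.COLOR_BGR2GRAY)
    c=p[v,u]; q=p.reshape(-1,3); gg=g.ravel()
    rr=np.linalg.norm(q[:,:2]-c[:2],axis=1)
    # cover plane: bright pixels near, outside disc
    m=(rr<.11)&(rr>.055)&(gg>150)&(q[:,2]>.11)
    X=q[m]
    for _ in range(4):
        ce=X.mean(0); nrm=np.linalg.svd(X-ce,full_matrices=False)[2][2]; nrm*=np.sign(nrm[2])
        X=X[abs((X-ce)@nrm)<.003]
    tilt=np.arctan2(np.hypot(*nrm[:2]),nrm[2]); print(n,len(X),"normal",nrm.round(4),"tilt",tilt.round(4),"lean dir",np.degrees(np.arctan2(nrm[1],nrm[0])).round(2))
    # slot floor: dark & below plane
    h=(q-ce)@nrm
    m=(rr<.05)&(gg<100)&(h<-.004); S=q[m]
    mm=m.reshape(400,640); print("slot n",len(S),"mean h",h[m].mean(), "mean",S.mean(0).round(4))
    for cc in [(rr<.055)&(abs(h-.002)<.004)&(gg>60)]: print("disc mean",q[cc].mean(0).round(4))
    cs=cv2.connectedComponents(mm.astype(np.uint8),connectivity=8)
    r=cv2.minAreaRect(S[:,:2].astype(np.float32)*1000);print("rect",r, "pca",np.degrees(np.arctan2(*np.linalg.svd(S[:,:2]-S[:,:2].mean(0),full_matrices=False)[2][0][::-1])))
    # cover+case outline
    m=((q[:,2]>.10)&(rr<.35)&(q[:,2]<.175)&(q[:,0]>.3)).reshape(400,640)
    r=cv2.minAreaRect(p[m][:,:2].astype(np.float32)*1000);print("outline",r,cv2.boxPoints(r).round())
    crop=cv2.resize(img[v-50:v+50,u-65:u+65],None,fx=3,fy=3,interpolation=cv2.INTER_CUBIC)
    if n=="top": crops=[crop]
    else: crops.append(crop)
    for a in (0,):
        print("gray slot/disc", g[v,u], g[v-10:v+11:4,u-24:u+25:4].tolist())
cv2.imwrite("pics/crops.png",np.hstack(crops))
E
```

```text
top 3570 normal [0.1146 0.032  0.9929] tilt 0.1193 lean dir 15.61
slot n 377 mean h -0.009771723648767468 mean [ 0.5139 -0.0263  0.1295]
disc mean [ 0.5122 -0.0266  0.1416]
rect ((498.365234375, -20.98401641845703), (80.95620727539062, 62.49696731567383), 84.59369659423828) pca 86.8001159357139
outline ((596.4156494140625, -0.990447998046875), (303.3434143066406, 259.6260986328125), 15.545201301574707) [[ 416.   83.]
 [ 485. -167.]
 [ 777.  -85.]
 [ 708.  165.]]
gray slot/disc 82 [[225, 126, 174, 183, 187, 182, 184, 184, 181, 180, 161, 180, 224], [227, 86, 143, 119, 95, 96, 85, 83, 81, 84, 165, 87, 227], [227, 99, 100, 77, 81, 77, 79, 78, 81, 81, 149, 97, 224], [225, 91, 119, 81, 83, 82, 82, 80, 83, 80, 109, 96, 227], [227, 82, 151, 79, 78, 90, 103, 140, 148, 159, 176, 83, 228], [229, 150, 143, 186, 184, 183, 185, 188, 184, 185, 137, 149, 231]]
side 4649 normal [0.1142 0.0328 0.9929] tilt 0.1191 lean dir 16.01
slot n 495 mean h -0.009736217712757907 mean [ 0.5114 -0.0185  0.1291]
disc mean [ 0.5099 -0.0177  0.1408]
rect ((501.512939453125, -19.29962158203125), (70.0035171508789, 52.12189483642578), 85.93106842041016) pca -95.13178228192818
outline ((599.1075439453125, -1.9270782470703125), (302.7054748535156, 262.0836486816406), 15.533207893371582) [[ 418.   84.]
 [ 488. -169.]
 [ 780.  -88.]
 [ 710.  165.]]
gray slot/disc 78 [[84, 139, 143, 144, 144, 44, 75, 72, 73, 98, 145, 143, 81], [117, 144, 141, 145, 129, 52, 74, 77, 73, 134, 145, 144, 124], [139, 142, 144, 144, 72, 75, 76, 74, 76, 142, 144, 143, 137], [138, 143, 144, 141, 44, 77, 75, 76, 95, 146, 143, 142, 134], [108, 143, 145, 116, 67, 76, 75, 77, 128, 144, 143, 143, 100], [74, 137, 144, 61, 77, 77, 77, 76, 143, 144, 145, 129, 70]]
```

View pics/crops.png

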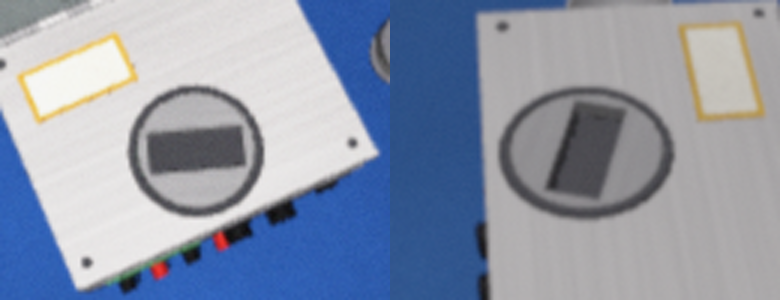

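The crops show the slot as a dark rectangle, in the top view from about (333,240) to (364,236). It is turned roughly 20° from the front edge, and the cover is ajar by about 0.12 rad. I'll refine the slot's centre and angle with both cameras.

```bash
python3 - <<'E'
from h import *
yaw=np.radians(15.54); ex=np.array([np.cos(yaw),np.sin(yaw)])
for n,(u,v) in (("top",(348,238)),("side",(246,223))):
    z=np.load(n+"1.npz");img,p=z["img"],z["p"];g=cv2.cvtColor(img,cv2.COLOR_BGR2GRAY)
    c=imaging.get_calibration(n);K=c["camera_matrix"];Rm=R.from_quat(c["rotation"]).as_matrix();e=c["eye"]
    m=(g<115).astype(np.uint8)
    k,lab,st,cen=cv2.connectedComponentsWithStats(m,connectivity=4)
    l=lab[v,u]; print(n,"area",st[l],cen[l])
    vv,uu=np.nonzero(lab==l); 
    cnt=cv2.findContours((lab==l).astype(np.uint8),0,cv2.CHAIN_APPROX_NONE)[0][0][:,0]
    # cover plane normal, through floor
    nrm=np.array([.1146*1,.0323,.9929]); P0=p[v,u]
    def proj(uv,h):
        r=np.c_[(uv[:,0]-K[0,2])/K[0,0],(uv[:,1]-K[1,2])/K[1,1],np.ones(len(uv))]@Rm.T
        t=((P0+nrm*h-e)@nrm)/(r@nrm); return e+r*t[:,None]
    for h in (0,.012):
        q=proj(np.c_[uu,vv].astype(float),h)
        rect=cv2.minAreaRect(q[:,:2].astype(np.float32)*1000)
        w=np.linalg.svd(q[:,:2]-q[:,:2].mean(0),full_matrices=False)[2][0]
        print("h",h,"centroid",q.mean(0).round(4),"pca deg",np.degrees(np.arctan2(w[1],w[0]))%180,"rect",rect)
    # dark ring outer ellipse
    cs=[(a,cv2.fitEllipse(a)) for a in cv2.findContours(m,cv2.RETR_LIST,cv2.CHAIN_APPROX_NONE)[0] if len(a)>80]
    for a,el in cs:
        if np.hypot(el[0][0]-u,el[0][1]-v)<12:
            q=proj(a[:,0].astype(float),.010); mid=np.array(el[0])[None]; 
            print("ring",el,"centre",proj(mid,.010).round(4),"radius",np.linalg.norm(q-proj(mid,.010),axis=1).mean().round(4))
# deck outline check
for n in("top","side"):
    p=np.load(n+"1.npz")["p"].reshape(-1,3)
    m=(abs(p[:,2]-.122)<.006)&(np.hypot(p[:,0]-.6,p[:,1])<.25)
    a=p[m][:,:2]@ex; b=p[m][:,:2]@np.array([-ex[1],ex[0]])
    k=a>np.percentile(a,60); print(n,"a max",np.percentile(a,[99,99.7]),"b range",np.percentile(b[k],[.5,99.5]), "deck z",np.median(p[m][k,2]))
E
```

```text
top area [332 230  33  16 413] [347.86682809 237.51089588]
h 0 centroid [ 0.5146 -0.0263  0.1294] pca deg 86.27339381675152 rect ((514.4965209960938, -25.989879608154297), (76.14409637451172, 32.15629959106445), 86.46096801757812)
h 0.012 centroid [ 0.5131 -0.0252  0.1416] pca deg 86.27339381675154 rect ((512.9935913085938, -24.9110107421875), (75.13776397705078, 31.73130989074707), 86.46096801757812)
ring ((348.01507568359375, 237.49803161621094), (13.663918495178223, 38.94139862060547), 85.19497680664062) centre [[ 0.5133 -0.0258  0.1396]] radius 0.0281
ring ((347.9394836425781, 237.5975799560547), (39.623329162597656, 40.40808868408203), 111.33734893798828) centre [[ 0.5131 -0.0255  0.1396]] radius 0.0482
ring ((347.8965148925781, 237.9156036376953), (41.85029983520508, 43.41081237792969), 100.34217834472656) centre [[ 0.5123 -0.0253  0.1397]] radius 0.0513
side area [233 207  27  33 575] [245.96869565 222.74086957]
h 0 centroid [ 0.5112 -0.0167  0.129 ] pca deg 86.48387553772302 rect ((511.2829895019531, -15.32241439819336), (77.08402252197266, 34.48018264770508), 86.69648742675781)
h 0.012 centroid [ 0.5144 -0.0263  0.141 ] pca deg 86.48387553772302 rect ((514.4576416015625, -24.9984130859375), (75.42025756835938, 33.735958099365234), 86.69651794433594)
ring ((245.90380859375, 222.8282012939453), (19.693368911743164, 37.53932571411133), 21.3754825592041) centre [[ 0.5137 -0.0254  0.139 ]] radius 0.0299
ring ((245.91494750976562, 222.86773681640625), (38.33439636230469, 51.2568244934082), 88.53520965576172) centre [[ 0.5138 -0.0255  0.139 ]] radius 0.0469
ring ((245.89752197265625, 223.54605102539062), (42.848876953125, 57.00776290893555), 89.42048645019531) centre [[ 0.514  -0.0271  0.1391]] radius 0.0522
top a max [0.72259857 0.72465562] b range [-0.28955286 -0.0314772 ] deck z 0.12157412440414561
side a max [0.72411245 0.726378  ] b range [-0.29225957 -0.03277925] deck z 0.12108669470143796
```

The measurements agree:
- **Disc axis:** about (0.512, -0.0256).
- **Slot:** at 86.4°, with the case yawed 15.5°. That puts the latch at about 0.33 rad, with 71° clockwise still to go.
- **Cover:** at 0.119 rad, slot floor at z ≈ 0.130.

I'll start the approach and check which way joint 6 turns.

Call:
apply_moves --targets '[[[0.5, 0.72, 0.3, -7, -0.3], [0.5, 0.72, 0.3, -7, -0.3], [0.5, 0.72, 0, 0, -0.3], [0.5, 0.72, 0, 0, -0.3]]]'

```text
clock: 0.48
eef_pos: [0.2967, -0.3357, 0.2722]
tool_rot: [0.995, 0.104, 0.0, 0.0]
ft_force: [0.0, -0.9, -1.1]
grip_width: 0.0385
grasp_force: 0.0
```

```bash
cat > st.py <<'E'
from h import *
o=get_obs();Rm=R.from_quat(o["tool_rot"]).as_matrix()
print("t",o["clock"].round(2),"pos",o["eef_pos"].round(4),"x ang",np.degrees(np.arctan2(Rm[1,0],Rm[0,0])).round(2),"q",o["joint_pos"].round(3),"F",o["ft_force"].round(1),"T",o["ft_torque"].round(2),"w",o["grip_width"].round(4))
E
python3 st.py
```

```text
Traceback (most recent call last):
  File "st.py", line 3, in <module>
    print("t",o["clock"].round(2),"pos",o["eef_pos"].round(4),"x ang",np.degrees(np.arctan2(Rm[1,0],Rm[0,0])).round(2),"q",o["joint_pos"].round(3),"F",o["ft_force"].round(1),"T",o["ft_torque"].round(2),"w",o["grip_width"].round(4))
              ^^^^^^^^^^^^^^^^
AttributeError: 'float' object has no attribute 'round'
```

```bash
sed -i 's/o\["clock"\].round(2)/round(float(o["clock"]),2)/; s/o\["grip_width"\].round(4)/round(float(o["grip_width"]),4)/' st.py; python3 st.py
```

```text
t 0.48 pos [ 0.2967 -0.3357  0.2722] x ang 11.92 q [-0.847  0.127 -0.073  1.37   0.     2.086] F [ 0.  -0.9 -1.1] T [-0.05 -0.09 -0.  ] w 0.0385
```

Call:
apply_moves --targets '[[[0.4, 0.57, 0, 7.15, -0.3], [0.4, 0.57, 0, 7.15, -0.3], [0.4, 0.57, 0, 7.15, -0.3], [0.4, 0.57, 0, 7.15, -0.3], [0.4, 0.57, 0, 7.15, -0.3], [0.4, 0.57, 0, 7.15, -0.3], [0.4, 0.57, 0, 7.15, -0.3], [0.4, 0.57, 0, 7.15, -0.3]]]'

```text
clock: 1.15
eef_pos: [0.4245, -0.1528, 0.2716]
tool_rot: [0.821, 0.571, -0.0, -0.0]
ft_force: [0.2, -0.8, -0.3]
grip_width: 0.0296
grasp_force: 0.0
```

Call:
apply_moves --targets '[[[0.27, 0.39, 0, 7.15, -0.3], [0.27, 0.39, 0, 7.15, -0.3], [0.27, 0.39, 0, 7.15, -0.3], [0.27, 0.39, 0, 7.15, -0.3], [0.27, 0.39, 0, 7.15, -0.3], [0.27, 0.39, 0, 7.15, -0.3], [0.27, 0.39, 0, 7.15, -0.3], [0.27, 0.39, 0, 7.15, -0.3]]]'

```text
clock: 1.82
eef_pos: [0.5108, -0.0285, 0.2714]
tool_rot: [0.448, 0.894, -0.0, -0.0]
ft_force: [-0.8, -1.1, -0.4]
grip_width: 0.0297
grasp_force: 0.0
```

Call:
apply_moves --targets '[[[0, 0, 0, 7.15, -0.3], [0, 0, 0, 7.15, -0.3], [0, 0, 0, 7.15, -0.3], [0, 0, 0, 7.15, -0.3], [0, 0, 0, 7.15, -0.3], [0, 0, 0, 7.15, -0.3], [0, 0, 0, 7.15, -0.3]]]'

```text
clock: 2.4
eef_pos: [0.5103, -0.0293, 0.2713]
tool_rot: [0.028, 1.0, 0.0, -0.001]
ft_force: [1.1, -0.6, 0.2]
grip_width: 0.0301
grasp_force: 0.0
```

```bash
python3 st.py
```

```text
t 2.4 pos [ 0.5103 -0.0293  0.2713] x ang 176.83 q [-0.057  0.255  0.084  1.401 -0.    -0.002] F [ 1.1 -0.6  0.2] T [-0.03  0.02 -0.04] w 0.0301
```

Call:
apply_moves --targets '[[[0.06, 0.09, -0.6, 0, -0.3], [0, 0, -0.8, 0, -0.3], [0, 0, -0.6, 0, -0.3], [0, 0, -0.2, 0, -0.3], [0, 0, 0, 0, -0.3]]]'

```text
clock: 2.82
eef_pos: [0.5109, -0.0256, 0.1813]
tool_rot: [0.031, 1.0, 0.0, -0.003]
ft_force: [-0.2, -0.1, -0.3]
grip_width: 0.0301
grasp_force: 0.0
```

```bash
python3 st.py; python3 - <<'E'
from h import *
o=get_obs();img,d=imaging.camera("wrist");np.savez("w1.npz",img=img,d=d,pos=o["eef_pos"],q=o["tool_rot"]);cv2.imwrite("pics/w1.png",img)
E
```

```text
t 2.82 pos [ 0.5109 -0.0256  0.1813] x ang 176.47 q [-0.05   0.307 -0.084  1.186 -0.     0.012] F [-0.2 -0.1 -0.3] T [ 0.02 -0.07  0.04] w 0.0301
```

View pics/w1.png

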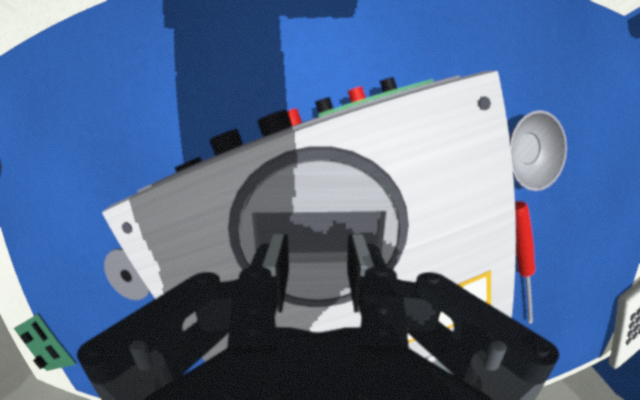

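The wrist picture shows the two fingertips at about (275,250) and (360,250), over the slot, which spans columns 253 to 386 with its front edge at row 212. Along the slot they are centred. I'll check across it from the slot's front edge and the ring.

```bash
python3 - <<'E'
from h import *
z=np.load("w1.npz");img,d=z["img"],z["d"];c=imaging.get_calibration("wrist");K=c["camera_matrix"];H=c["hand_eye"]
v,u=np.mgrid[0:400,0:640];a=(u-K[0,2])/K[0,0];b=(v-K[1,2])/K[1,1];r=np.hypot(a,b)+1e-9
s=np.tan(r)/r;p=np.stack([a*s*d,b*s*d,d],-1)
T=p@H[:3,:3].T+H[:3,3]; W=T@R.from_quat(z["q"]).as_matrix().T+z["pos"]
print("front edge tool coords", [(uu,vv,T[vv,uu].round(4).tolist()) for uu in(265,290,350,375) for vv in (208,216)])
for uu in (265,320,375): print(uu,[(vv,img[vv,uu].mean().round(),T[vv,uu,0].round(4),T[vv,uu,2].round(4)) for vv in range(202,262,4)])
for vv in (222,230): print(vv,[(uu,img[vv,uu].mean().round(),T[vv,uu,1].round(4)) for uu in list(range(246,262,3))+list(range(380,396,3))])
print("finger tips",[(uu,vv,T[vv,uu].round(4).tolist()) for uu,vv in((275,245),(275,260),(355,245),(355,260))])
# projection of TCP-axis tip
for t in([0,0,.017],[0,.015,.017],[0,-.015,.017],[.011,.015,.017],[.011,-.015,.017]):
    q=H[:3,:3].T@(np.array(t)-H[:3,3]);th=np.arctan2(np.hypot(*q[:2]),q[2]);k=th/np.hypot(*q[:2])
    print(t,K[0,2]+K[0,0]*q[0]*k,K[1,2]+K[1,1]*q[1]*k)
E
```

```text
front edge tool coords [(265, 208, [0.0163, -0.028, 0.0359]), (265, 216, [0.0069, -0.0307, 0.0495]), (290, 208, [0.0158, -0.0143, 0.0374]), (290, 216, [0.0064, -0.0157, 0.051]), (350, 208, [0.0153, 0.019, 0.039]), (350, 216, [0.0065, 0.0204, 0.0508]), (375, 208, [0.0146, 0.0335, 0.041]), (375, 216, [0.0057, 0.0361, 0.0526])]
265 [(202, np.float64(111.0), np.float64(0.0195), np.float64(0.0367)), (206, np.float64(113.0), np.float64(0.0168), np.float64(0.0377)), (210, np.float64(108.0), np.float64(0.0149), np.float64(0.0365)), (214, np.float64(61.0), np.float64(0.0081), np.float64(0.0496)), (218, np.float64(58.0), np.float64(0.005), np.float64(0.0511)), (222, np.float64(57.0), np.float64(0.0027), np.float64(0.0503)), (226, np.float64(59.0), np.float64(-0.0003), np.float64(0.0514)), (230, np.float64(60.0), np.float64(-0.0028), np.float64(0.051)), (234, np.float64(55.0), np.float64(-0.0053), np.float64(0.0507)), (238, np.float64(56.0), np.float64(-0.0087), np.float64(0.0523)), (242, np.float64(54.0), np.float64(-0.0108), np.float64(0.0507)), (246, np.float64(25.0), np.float64(0.0061), np.
[... 3052 characters left out ...]
0), np.float64(0.0396)), (383, np.float64(103.0), np.float64(0.0399)), (386, np.float64(196.0), np.float64(0.0408)), (389, np.float64(199.0), np.float64(0.0427)), (392, np.float64(199.0), np.float64(0.0445)), (395, np.float64(194.0), np.float64(0.0462))]
finger tips [(275, 245, [0.01, -0.0182, 0.0011]), (275, 260, [0.01, -0.0163, -0.0136]), (355, 245, [0.0101, 0.0176, 0.0009]), (355, 260, [0.0106, 0.0158, -0.0148])]
[0, 0, 0.017] 315.8213096526898 250.07905534791985
[0, 0.015, 0.017] 345.4799889336995 249.9173665928497
[0, -0.015, 0.017] 286.1959098445041 249.91702577398055
[0.011, 0.015, 0.017] 346.1784252428816 229.79535043151498
[0.011, -0.015, 0.017] 285.37860065905005 229.80995871649895
```

The slot centre sits about 2.8 mm further along +x and 1.5 mm along +y. I'll correct that and go down into the slot.

Call:
apply_moves --targets '[[[0.05, 0.03, 0, 0, -0.3], [0, 0, -0.4, 0, -0.3], [0, 0, -0.3, 0, -0.3], [0, 0, 0, 0, -0.3]]]'

```text
clock: 3.2
eef_pos: [0.515, -0.0245, 0.1556]
tool_rot: [0.031, 1.0, 0.0, -0.0]
ft_force: [-0.1, -0.5, -0.5]
grip_width: 0.0299
grasp_force: 0.0
```

Call:
apply_moves --targets '[[[0, 0, -0.1, 0, -0.3], [0, 0, -0.1, 0, -0.3]]]'

```text
clock: 3.37
eef_pos: [0.5164, -0.0246, 0.1494]
tool_rot: [0.031, 1.0, -0.0, 0.002]
ft_force: [0.6, -0.0, -0.0]
grip_width: 0.0299
grasp_force: 0.0
```

```bash
python3 st.py
```

```text
t 3.37 pos [ 0.5164 -0.0246  0.1494] x ang 176.47 q [-0.048  0.336 -0.132  1.1    0.     0.014] F [ 0.6 -0.  -0. ] T [-0.02 -0.   -0.  ] w 0.0299
```

Call:
apply_moves --targets '[[[0, 0, 0, 0, -0.3], [0, 0, 0, 0, -0.3]]]'

```text
clock: 3.53
eef_pos: [0.5153, -0.0246, 0.1484]
tool_rot: [0.031, 1.0, -0.0, 0.0]
ft_force: [-0.5, -0.1, 0.6]
grip_width: 0.0302
grasp_force: 0.0
```

```bash
python3 st.py
```

```text
t 3.53 pos [ 0.5153 -0.0246  0.1484] x ang 176.47 q [-0.048  0.337 -0.133  1.1   -0.     0.014] F [-0.5 -0.1  0.6] T [-0.03  0.03 -0.03] w 0.0302
```

Call:
apply_moves --targets '[[[-0.05, 0, 0, 0, -0.3], [0, 0, -0.1, 0, -0.3], [0, 0, 0, 0, -0.3]]]'

```text
clock: 3.78
eef_pos: [0.5129, -0.0246, 0.1436]
tool_rot: [0.031, 1.0, -0.0, 0.0]
ft_force: [0.9, -0.5, 1.0]
grip_width: 0.0299
grasp_force: 0.3
```

Call:
apply_moves --targets '[[[0, 0, -0.1, 0, -0.3], [0, 0, 0, 0, -0.3]]]'

```text
clock: 3.95
eef_pos: [0.5131, -0.0246, 0.1394]
tool_rot: [0.031, 1.0, -0.0, 0.0]
ft_force: [1.4, -0.2, 2.1]
grip_width: 0.0299
grasp_force: 0.7
```

Call:
apply_moves --targets '[[[0, 0, -0.1, 0, -0.3], [0, 0, 0, 0, -0.3]]]'

```text
clock: 4.12
eef_pos: [0.5131, -0.0246, 0.1354]
tool_rot: [0.031, 1.0, -0.0, 0.0]
ft_force: [-0.0, -0.3, 2.2]
grip_width: 0.03
grasp_force: 1.1
```

```bash
python3 st.py
```

```text
t 4.12 pos [ 0.5131 -0.0246  0.1354] x ang 176.47 q [-0.048  0.345 -0.158  1.068 -0.     0.014] F [-0.  -0.3  2.2] T [-0.13 -0.03  0.01] w 0.03
```

Call:
apply_moves --targets '[[[0, 0, -0.1, 0, -0.3], [0, 0, 0, 0, -0.3]]]'

```text
clock: 4.28
eef_pos: [0.5132, -0.0246, 0.1314]
tool_rot: [0.031, 1.0, -0.0, 0.0]
ft_force: [0.1, 0.6, 3.5]
grip_width: 0.03
grasp_force: 1.4
```

Call:
apply_moves --targets '[[[0, 0, -0.08, 0, -0.3], [0, 0, 0, 0, -0.3]]]'

```text
clock: 4.45
eef_pos: [0.5134, -0.0245, 0.1287]
tool_rot: [0.031, 1.0, 0.0, 0.0]
ft_force: [1.6, -0.2, 2.9]
grip_width: 0.03
grasp_force: 1.8
```

Call:
apply_moves --targets '[[[0, 0, -0.04, 0, -0.3], [0, 0, 0, 0, -0.3]]]'

```text
clock: 4.62
eef_pos: [0.5134, -0.0245, 0.1285]
tool_rot: [0.031, 1.0, 0.0, 0.001]
ft_force: [-2.6, 0.8, 12.0]
grip_width: 0.0299
grasp_force: 6.0
```

```bash
cat > cov.py <<'E'
from h import *
import sys
yaw=np.radians(15.54);ex=np.array([np.cos(yaw),np.sin(yaw),0]);ey=np.array([-ex[1],ex[0],0]);C=np.array([.5965,-.0012,0])
img,d,p=cloud("side");q=(p.reshape(-1,3)-C);a=q@ex;b=q@ey;g=cv2.cvtColor(img,cv2.COLOR_BGR2GRAY).ravel()
for nm,m in(("cover",(a>-.14)&(a<.04)&(abs(b)<.12)&(abs(q[:,2]-.13)<.025)&(np.hypot(a+.09,b)>.06)),("deck",(a>.07)&(a<.14)&(abs(b)<.12)&(abs(q[:,2]-.122)<.008))):
    for _ in range(4):
        A=np.c_[a[m],np.ones(m.sum())];k=np.linalg.lstsq(A,q[m,2],rcond=None)[0];res=np.c_[a,np.ones(len(a))]@k-q[:,2];m&=abs(res)<.003
    print(nm,m.sum(),"slope",k.round(4),"z at a=-.15",(k@[-.15,1]).round(4))
if len(sys.argv)>1: cv2.imwrite(sys.argv[1],cv2.resize(img[130:330,150:410],None,fx=3,fy=3))
E
python3 cov.py; python3 st.py
```

```text
cover 6253 slope [0.0009 0.121 ] z at a=-.15 0.1208
deck 1034 slope [-0.      0.1209] z at a=-.15 0.1209
t 4.67 pos [ 0.5134 -0.0245  0.1285] x ang 176.47 q [-0.048  0.351 -0.169  1.049  0.     0.014] F [-3.3  1.3 10.4] T [ 0.01  0.59 -0.03] w 0.0297
```

The cover is fully shut: its slope is 0 and it is level with the deck. I'll press slightly harder and turn clockwise.

Call:
apply_moves --targets '[[[-0.02, 0, -0.02, 0, -0.3], [0, 0, 0, -4, -0.3], [0, 0, 0, -4, -0.3], [0, 0, 0, -4, -0.3], [0, 0, 0, -4, -0.3], [0, 0, 0, 0, -0.3]]]'

```text
clock: 5.17
eef_pos: [0.5135, -0.0248, 0.1284]
tool_rot: [0.171, 0.985, -0.0, 0.002]
ft_force: [-1.7, 0.1, 14.0]
grip_width: 0.03
grasp_force: 7.0
```

```bash
python3 st.py
```

```text
t 5.17 pos [ 0.5135 -0.0248  0.1284] x ang 160.32 q [-4.800e-02  3.500e-01 -1.710e-01  1.046e+00 -1.000e-03  2.950e-01] F [-1.7  0.1 14. ] T [-0.17  0.48 -0.09] w 0.03
```

Call:
apply_moves --targets '[[[0, 0, 0, -4, -0.3], [0, 0, 0, -4, -0.3], [0, 0, 0, -4, -0.3], [0, 0, 0, -4, -0.3], [0, 0, 0, -4, -0.3], [0, 0, 0, -4, -0.3], [0, 0, 0, 0, -0.3]]]'

```text
clock: 5.75
eef_pos: [0.5136, -0.0253, 0.1285]
tool_rot: [0.372, 0.928, -0.0, 0.002]
ft_force: [-1.3, -2.3, 13.1]
grip_width: 0.0296
grasp_force: 6.9
```

```bash
python3 st.py; python3 - <<'E'
from h import *
img,d=imaging.camera("wrist");cv2.imwrite("pics/w2.png",img)
E
```

```text
t 5.75 pos [ 0.5136 -0.0253  0.1285] x ang 136.3 q [-0.048  0.35  -0.171  1.046 -0.002  0.714] F [-1.3 -2.3 13.1] T [-0.41  0.47 -0.03] w 0.0296
```

View pics/w2.png

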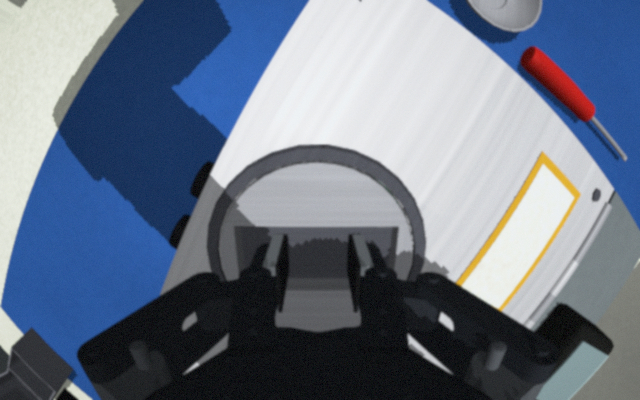

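The disc is turning with the fingers: the slot edge lies level at row 228, from columns 235 to 398. About 31° are left, so I'll carry on to the stop.

Call:
apply_moves --targets '[[[0, 0, 0, -4, -0.3], [0, 0, 0, -4, -0.3], [0, 0, 0, -4, -0.3], [0, 0, 0, -4, -0.3], [0, 0, 0, -4, -0.3], [0, 0, 0, -4, -0.3], [0, 0, 0, -4, -0.3], [0, 0, 0, 0, -0.3]]]'

```text
clock: 6.47
eef_pos: [0.5133, -0.0258, 0.1284]
tool_rot: [0.586, 0.81, -0.0, 0.002]
ft_force: [-2.4, -3.1, 14.6]
grip_width: 0.0297
grasp_force: 7.2
```

Call:
apply_moves --targets '[[[0, 0, 0, -3, -0.3], [0, 0, 0, -3, -0.3], [0, 0, 0, 0, -0.3]]]'

```text
clock: 6.72
eef_pos: [0.5136, -0.0259, 0.1285]
tool_rot: [0.627, 0.779, 0.0, 0.003]
ft_force: [-1.7, -3.3, 12.5]
grip_width: 0.0301
grasp_force: 6.9
```

```bash
python3 st.py
```

```text
t 6.72 pos [ 0.5136 -0.0259  0.1285] x ang 102.32 q [-0.049  0.35  -0.171  1.046 -0.003  1.307] F [-1.7 -3.3 12.5] T [-0.78  0.48  0.01] w 0.0301
```

Call:
apply_moves --targets '[[[0, 0, 0, -3, -0.3], [0, 0, 0, -3, -0.3], [0, 0, 0, 0, -0.3]]]'

```text
clock: 6.97
eef_pos: [0.5139, -0.0259, 0.1285]
tool_rot: [0.667, 0.745, 0.001, 0.003]
ft_force: [-1.2, -4.1, 13.2]
grip_width: 0.0298
grasp_force: 6.6
```

```bash
python3 st.py
```

```text
t 6.97 pos [ 0.5139 -0.0259  0.1285] x ang 96.33 q [-0.049  0.35  -0.171  1.045 -0.003  1.412] F [-1.2 -4.1 13.2] T [-0.73  0.39  0.08] w 0.0298
```

Call:
apply_moves --targets '[[[0, 0, 0, -3, -0.3], [0, 0, 0, -3, -0.3], [0, 0, 0, 0, -0.3]]]'

```text
clock: 7.22
eef_pos: [0.5141, -0.0257, 0.1285]
tool_rot: [0.705, 0.709, 0.001, 0.003]
ft_force: [-0.3, -3.4, 12.3]
grip_width: 0.0296
grasp_force: 6.9
```

```bash
python3 st.py; python3 - <<'E'
from h import *
img,d=imaging.camera("wrist");cv2.imwrite("pics/w3.png",img)
E
```

```text
t 7.22 pos [ 0.5141 -0.0257  0.1285] x ang 90.35 q [-0.049  0.35  -0.171  1.045 -0.002  1.516] F [-0.3 -3.4 12.3] T [-0.6   0.34  0.1 ] w 0.0296
```

View pics/w3.png

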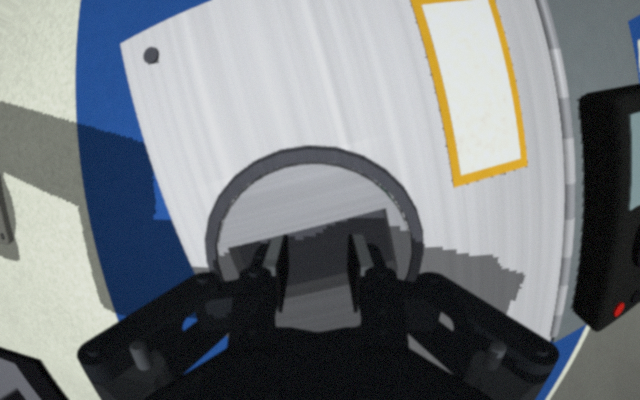

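The slot edge now runs from (230,247) to (388,210), about 14° behind the fingers, so the disc is at or near its stop. I'll push further until the torque confirms it.

Call:
apply_moves --targets '[[[0, 0, 0, -3, -0.3], [0, 0, 0, -3, -0.3], [0, 0, 0, 0, -0.3]]]'

```text
clock: 7.52
eef_pos: [0.5148, -0.0245, 0.1285]
tool_rot: [0.74, 0.672, 0.002, 0.002]
ft_force: [1.6, -0.5, 11.4]
grip_width: 0.0299
grasp_force: 20.4
```

```bash
python3 st.py
```

```text
t 7.52 pos [ 0.5148 -0.0245  0.1285] x ang 84.52 q [-0.048  0.35  -0.17   1.044  0.     1.619] F [ 1.6 -0.5 11.4] T [ 0.02 -0.07  0.75] w 0.0299
```

Call:
apply_moves --targets '[[[0, 0, 0, -2, -0.3], [0, 0, 0, -2, -0.3], [0, 0, 0, 0, -0.3]]]'

```text
clock: 7.77
eef_pos: [0.5137, -0.0249, 0.1287]
tool_rot: [0.762, 0.647, 0.001, 0.002]
ft_force: [-2.9, -2.3, 14.9]
grip_width: 0.0297
grasp_force: 50.3
```

```bash
python3 st.py
```

```text
t 7.77 pos [ 0.5137 -0.0249  0.1287] x ang 80.7 q [-0.047  0.349 -0.171  1.046 -0.002  1.686] F [-2.9 -2.3 14.9] T [-0.58  0.3   1.66] w 0.0297
```

The torque reached 1.7 N·m, so the fastener is at its stop. I'll unload the wall, ease off the pressure, centre the fingers in the slot and withdraw.

Call:
apply_moves --targets '[[[0, 0, 0, 3, -0.3], [0, 0, 0, 3, -0.3], [0, 0, 0.04, 0, -0.3], [0, 0, 0.04, 0, -0.3], [0, 0, 0, 0, -0.3]]]'

```text
clock: 8.18
eef_pos: [0.514, -0.0247, 0.1297]
tool_rot: [0.729, 0.685, 0.001, 0.001]
ft_force: [5.1, -1.1, 0.9]
grip_width: 0.03
grasp_force: 5.7
```

```bash
python3 st.py;python3 cov.py
```

```text
t 8.18 pos [ 0.514  -0.0247  0.1297] x ang 86.46 q [-0.048  0.35  -0.168  1.05  -0.     1.585] F [ 5.1 -1.1  0.9] T [-0.12 -1.06  0.14] w 0.03
cover 5680 slope [-0.0057  0.1214] z at a=-.15 0.1223
deck 1034 slope [-0.0004  0.1209] z at a=-.15 0.121
```

Call:
apply_moves --targets '[[[0, 0, 0.01, 3, -0.3], [0, 0, 0.02, 3, -0.3], [0, 0, 0.02, 3, -0.3], [0, 0, 0.04, 3, -0.3], [0, 0, 0, 0, -0.3]]]'

```text
clock: 8.65
eef_pos: [0.511, -0.0245, 0.1321]
tool_rot: [0.653, 0.758, -0.001, -0.001]
ft_force: [0.0, -0.4, -0.4]
grip_width: 0.03
grasp_force: 0.0
```

```bash
python3 st.py;python3 cov.py
```

```text
t 8.65 pos [ 0.511  -0.0245  0.1321] x ang 98.49 q [-0.048  0.347 -0.165  1.062  0.     1.375] F [ 0.  -0.4 -0.4] T [ 0.04  0.01 -0.03] w 0.03
cover 5705 slope [-0.0061  0.1214] z at a=-.15 0.1223
deck 1046 slope [-0.0005  0.1209] z at a=-.15 0.1209
```

The fingers are free and the cover stays down at about 0.006 rad, which is cam slack. I'll raise the hand straight up and back.

Call:
apply_moves --targets '[[[0, 0, 0.2, 3, -0.3], [0, 0, 0.4, 0, -0.3], [0, 0, 0.8, 0, -0.3], [0, 0, 0.9, 0, -0.3], [0, 0, 0.9, 0, -0.3], [-0.6, 0, 0.5, 0, -0.3], [-0.9, 0, 0, 0, -0.3], [-0.9, 0, 0, 0, -0.3]]]'

```text
clock: 9.37
eef_pos: [0.416, -0.0245, 0.2817]
tool_rot: [0.634, 0.774, 0.001, 0.001]
ft_force: [-0.1, 0.3, -0.1]
grip_width: 0.03
grasp_force: 0.0
```

Call:
apply_moves --targets '[[[-0.9, 0, 0, 0, -0.3], [-0.9, 0, 0, 0, -0.3], [-0.5, 0, 0, 0, -0.3], [0, 0, 0, 0, -0.3]]]'

```text
clock: 9.7
eef_pos: [0.3196, -0.0244, 0.2805]
tool_rot: [0.634, 0.774, -0.001, -0.001]
ft_force: [-0.2, -0.1, -0.1]
grip_width: 0.0298
grasp_force: 0.0
```

```bash
python3 st.py;python3 cov.py pics/s2.png
```

```text
t 9.7 pos [ 0.3196 -0.0244  0.2805] x ang 101.35 q [-0.076 -0.132 -0.31   1.396 -0.     1.297] F [-0.2 -0.1 -0.1] T [ 0.   -0.05 -0.04] w 0.0298
cover 7013 slope [-0.0052  0.1214] z at a=-.15 0.1222
deck 1047 slope [-0.0032  0.1211] z at a=-.15 0.1216
```

View pics/s2.png

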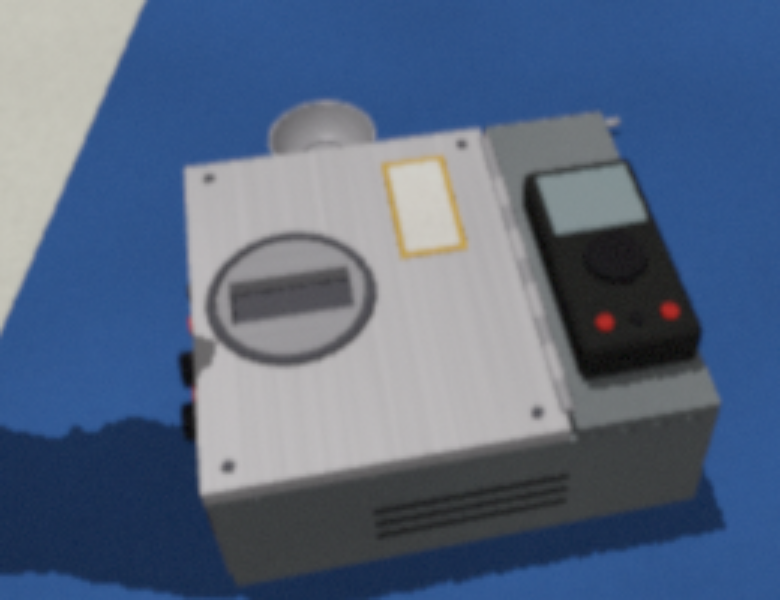

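The crop shows the cover flush and the slot, from (232,300) to (352,285), square to the front edge. One numeric check of the slot angle before handing in.

```bash
python3 - <<'E'
from h import *
for n in ("top","side"):
    img,d,p=cloud(n);g=cv2.cvtColor(img,cv2.COLOR_BGR2GRAY)
    q=p.reshape(-1,3);m=(np.hypot(q[:,0]-.512,q[:,1]+.0255)<.041)&(g.ravel()<115)
    w=np.linalg.svd(q[m,:2]-q[m,:2].mean(0),full_matrices=False)[2][0];print(n,m.sum(),np.degrees(np.arctan2(w[1],w[0]))%180)
E
```

```text
top 400 15.447934707168912
side 524 15.117233249836545
```

The slot is at 15.1 to 15.4°, and the locked position is 15.5°, so the fastener is locked.

```bash
python3 -c "
from h import *
print(order.job_done())"
```

```text
the job is handed in; nothing more can be done
None
```

The cover is shut and the fastener is turned clockwise to its stop: the slot measures within 0.5° of the locked position, the cover stays down within about 1 mm of level, the hand is clear, and the job was handed in at about 10 s of the 42 s allowed.

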